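Set out four toothed hubs by size on the assembly board

TASK

For the next assembly step, line the four black toothed hubs up on the white board, one centred on each ring mark, standing upright with their teeth up, in order of size: the smallest beside the square metal block, growing to the largest beside the round brass post. Set each one down rather than dropping it, tip none of them over, and leave all of them standing free.

Things in the scene. Friction and masses are not known exactly. Their poses are not given: they have to be found in the camera images.
- hub_p: The smallest of four black plastic toothed hubs: an upright solid round drum 32 mm across and 32 mm tall over all, straight-sided, whose top 10 mm is a crown of 8 teeth around the rim, with a copper ring on the face inside the crown. Origin: centre of the underside; z up through the teeth. Loose, at the start standing on the table, teeth up; it may be gripped across any diameter.
- hub_q: The second smallest of four black plastic toothed hubs: an upright solid round drum 42 mm across and 36 mm tall over all, straight-sided, whose top 10 mm is a crown of 8 teeth around the rim, with a copper ring on the face inside the crown. Origin: centre of the underside; z up through the teeth. Loose, at the start standing on the table, teeth up; it may be gripped across any diameter.
- hub_r: The second largest of four black plastic toothed hubs: an upright solid round drum 52 mm across and 40 mm tall over all, straight-sided, whose top 10 mm is a crown of 8 teeth around the rim, with a copper ring on the face inside the crown. Origin: centre of the underside; z up through the teeth. Loose, at the start standing on the table, teeth up; it may be gripped across any diameter.
- hub_s: The largest of four black plastic toothed hubs: an upright solid round drum 62 mm across and 44 mm tall over all, straight-sided, whose top 10 mm is a crown of 8 teeth around the rim, with a copper ring on the face inside the crown. Origin: centre of the underside; z up through the teeth. Loose, at the start standing on the table, teeth up; it may be gripped across any diameter.
- mark_a: One of four identical flat printed marks (a grey ring 72 mm across with a grey centre dot) in a straight row, 85 mm apart centre to centre, on a fixed white board 450 mm by 100 mm and 10 mm thick, whose surface is flat. Origin: centre of the ring, on the board's upper surface (10 mm above the table). Which name lies where in the row changes from start to start.
- mark_b: One of four identical flat printed marks (a grey ring 72 mm across with a grey centre dot) in a straight row, 85 mm apart centre to centre, on a fixed white board 450 mm by 100 mm and 10 mm thick, whose surface is flat. Origin: centre of the ring, on the board's upper surface (10 mm above the table). Which name lies where in the row changes from start to start.
- mark_c: One of four identical flat printed marks (a grey ring 72 mm across with a grey centre dot) in a straight row, 85 mm apart centre to centre, on a fixed white board 450 mm by 100 mm and 10 mm thick, whose surface is flat. Origin: centre of the ring, on the board's upper surface (10 mm above the table). Which name lies where in the row changes from start to start.
- mark_d: One of four identical flat printed marks (a grey ring 72 mm across with a grey centre dot) in a straight row, 85 mm apart centre to centre, on a fixed white board 450 mm by 100 mm and 10 mm thick, whose surface is flat. Origin: centre of the ring, on the board's upper surface (10 mm above the table). Which name lies where in the row changes from start to start.
- end_block: Square bare-aluminium block, 30 by 30 mm and 25 mm tall, fixed on the board at one end of the row (which end changes), in line with the marks, its centre 70 mm from the nearest mark's. Origin: centre of its underside, on the board's surface.
- end_post: Round brass post, 16 mm across and 30 mm tall, fixed on the board at the other end of the row, in line with the marks, its centre 70 mm from the nearest mark's. Origin: centre of its underside, on the board's surface.
Mind the look-alikes: they are no part of the job. Leave any pink or red look-alike of the hub_p alone.

How it is judged:
By the outcome, as a careful person would: the job done as asked, in the order asked, and still so for the second after the job is handed in, with the robot touching nothing.
It also fails if it takes over 96 s, if anything falls off the work surface, if the arm or the gripper's body presses on something with over 40 N, if the wrist force passes 120 N, or if a joint passes its speed limit or range.

ROBOT

A 6-joint arm with a two-finger parallel gripper is mounted at the origin on the work surface. World frame = base frame: x ahead of the robot, y to its left, z up, the work surface at z = 0. Lengths are in m, angles in rad, forces in N, time in s.
With the tool pointing down it reaches from about 0.3 to 0.775 m from the base axis. Payload 14.6 kg.
Tool frame: the origin (TCP) lies at the very end of the fingers, on their centre line; the grasp point (between the pads) lies 19 mm behind it; z points along the fingers, y is the line along which they close (so a half turn about z gives the same grasp; the last joint's range is limited). The gripper opens to 94 mm and grips with 3 to 60 N. Pads are 16 mm wide; open, the fingers measure 119 mm over their backs; the gripper's body (75 mm by 177 mm) begins 78 mm behind the grasp point.
Start: joints at [-1.299, 0.3, 1.521, -0, 1.321, -0.067], TCP at [0.183, -0.519, 0.205] pointing down, gripper open.
Joint ranges: [-3.03, 3.03], [-0.79, 2.21], [0.23, 2.52], [-1.04, 4.18], [0, 3.07], [-2.55, 2.55]. Speed limits (rad/s): [2.22, 2.22, 2.57, 3.14, 3.14, 3.14].

INTERFACE

Orientations are given as [roll, pitch, yaw] about the fixed x, y, z axes, in that order (R = Rz(yaw) Ry(pitch) Rx(roll)).
In Python, from station import ctrl gives the robot as it stands.
- The arm moves only by the shell command python3 -m pendant 'ROWS' [OPENING] [FORCE]. ROWS is JSON, a list of rows, each a list of 2 entries, a list of its own where there are three numbers: the shift along the world's x, y, z in cm, then the turn about the world's z in rad. A call has 1 to 20 rows; each row shifts and turns the commanded pose from where the row before left it; what a row does not reach is not made up. A row lasts 1/12 s, in which the tool goes at most 41.7 mm and 7.16 degrees, less where a joint would pass 70% of its speed; a pose out of reach is approached as far as the arm can. A call is refused whole if a number of a shift passes 4.17 or a number of a turn 0.125, either way. A call with a gripper value outside its range is refused whole. OPENING is the opening, from 0 (shut) to 1 (fully open), set as the call begins (- or left out, the last holds). The fingers move at their own pace and stop on an object; FORCE is the grip in N (left out, the last holds). Time passes only in rows, so rows that do not move let the fingers close. It gives the time, the measured TCP pose, the force, the opening and the grip force at its end, in the units of the state.
- ctrl.get_obs(): the state, without advancing time (a new reading comes with each control period).
- ctrl.camera(name): name is "side" or "top" or "wrist"; returns a dict with "color" (420x560x3 uint8, red, green, blue), "intrinsics" (3x3 intrinsics, pixels), "camera_from_world" (4x4, takes a point from world to camera coordinates). Camera axes: x right, y down, z forward; pixel columns grow to the right and rows downward; lengths in m; the calibration is good to about 2 mm. A picture is of the moment at which its call begins. There is no depth.
- ctrl.hand_in(): hands the job in; it is judged then, once.
The state is a dict: "time_s": time; "qpos": joint angles; "joint_vel": joint speeds; "tau": joint torques, N m; "ee_pos": TCP position; "eef_rot": TCP orientation; "force": force on the tool from outside, world axes, zero at the start; "moment": the same for the moment, N m; "grip_width": finger opening in m; "grip_force": force on a finger pad.
Only numpy, scipy, OpenCV 4.12 (cv2) and the standard library are available. Lean on these libraries where they do the work, as an engineer would, in place of code of your own. Each camera call takes 0.05 s, during which the arm holds its last target. There are 200 camera calls.

## Working session

There is one attempt and no reset: what is moved stays moved. The work goes in short steps, Python scripts to look and compute and a shell command to move; the robot and the scene stay as the last step left them, time stands still between calls to the robot, and variables do not carry over. Pictures are saved under pics/ and viewed, at most 14 in all, crops included, and the job is handed in when it is done.

```bash
mkdir -p pics; ls
python3 - <<'E'
from station import ctrl
import cv2,json
for n in("top","side"):
    c=ctrl.camera(n); cv2.imwrite(f"pics/{n}0.png",c["color"][:,:,::-1]); print(n,c["intrinsics"],c["camera_from_world"])
o=ctrl.get_obs();print(o)
E
```

```text
pics
top [[404.06959021   0.         274.89940713]
 [  0.         404.06959021 209.54268099]
 [  0.           0.           1.        ]] [[-0.02554534 -0.9996019  -0.01197804  0.06621873]
 [-0.99731295  0.02630615 -0.06837303  0.58537135]
 [ 0.0686609   0.01019924 -0.99758792  0.95392632]
 [ 0.          0.          0.          1.        ]]
side [[499.91529043   0.         274.13057828]
 [  0.         499.91529043 214.4726683 ]
 [  0.           0.           1.        ]] [[-0.99633385 -0.08510756  0.00869242  0.57596502]
 [-0.0624815   0.65450015 -0.75347569  0.04209506]
 [ 0.05843729 -0.75125645 -0.65741831  1.15155502]
 [ 0.          0.          0.          1.        ]]
{'time_s': 0.1, 'qpos': array([-1.29861637e+00,  3.00384932e-01,  1.52148142e+00, -1.06929844e-06,
        1.32066207e+00, -6.66057825e-02]), 'joint_vel': array([-0.0005674 , -0.00394555, -0.00216895, -0.00057326, -0.00075744,
        0.00012628]), 'tau': array([ 1.47387691e-03, -5.32644582e+01, -3.53285086e+01,  7.09062768e-02,
        2.34920578e-02, -9.23024822e-05]), 'ee_pos': array([ 0.18272564, -0.51853716,  0.20497575]), 'eef_rot': array([-3.14065889e+00, -6.12479647e-05,  3.38785980e-01]), 'force': array([-0.939068  , -0.19668778,  0.21202366]), 'moment': array([ 0.00705663, -0.02918859,  0.03019157]), 'grip_force': 0.0, 'grip_width': 0.09406109985929045}
```

View pics/top0.png

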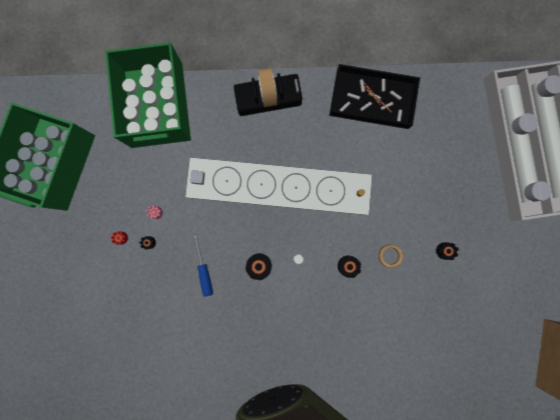

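View pics/side0.png

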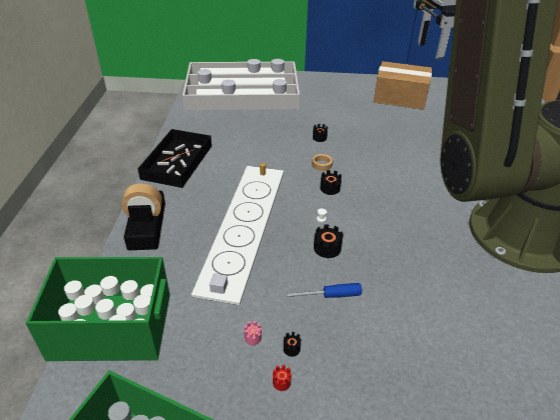

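The top view shows the hubs at p (147,242), s (258,266), r (349,266) and q (447,251). The block is at (196,177) and the post at (361,193), with ring dots between them. The side view agrees.

```bash
cat > h.py <<'E'
from station import ctrl
import cv2,numpy as np
def ray(c,uv,z):
    K=c["intrinsics"];T=c["camera_from_world"];R=T[:3,:3];t=T[:3,3]
    o=-R.T@t; d=R.T@np.linalg.solve(K,[uv[0],uv[1],1]); return o+d*(z-o[2])/d[2]
def px(c,p):
    q=c["camera_from_world"]@np.r_[p,1]; q=c["intrinsics"]@q[:3]; return q[:2]/q[2]
def copper(c,uv,r):
    "centre of the copper ring near uv"
    h=cv2.cvtColor(c["color"],cv2.COLOR_RGB2HSV)
    m=((h[...,0]>4)&(h[...,0]<20)&(h[...,1]>90)&(h[...,2]>50)).astype(np.uint8)
    k=np.zeros_like(m);cv2.circle(k,(int(uv[0]),int(uv[1])),r,1,-1);m&=k
    pts=cv2.findNonZero(m)
    if pts is None or len(pts)<6: return None,0
    (u,v),_,_=cv2.fitEllipse(cv2.convexHull(pts)) if len(cv2.convexHull(pts))>5 else (pts.mean((0,1)),0,0)
    return (u,v),len(pts)
H=dict(p=.032,q=.036,r=.040,s=.044)
def dots(c,guess,rad):
    "grey ring centres on white board near guesses"
    g=cv2.cvtColor(c["color"],cv2.COLOR_RGB2GRAY).astype(float);out=[]
    for u,v in guess:
        u0,v0=int(u)-rad,int(v)-rad;w=g[v0:v0+2*rad+1,u0:u0+2*rad+1]
        d=np.clip(np.median(w)-w-15,0,None);yy,xx=np.mgrid[:2*rad+1,:2*rad+1]
        out.append((u0+(d*xx).sum()/d.sum(),v0+(d*yy).sum()/d.sum()))
    return out
E
python3 - <<'E'
from h import *
t=ctrl.camera("top");s=ctrl.camera("side")
G=dict(p=(147,242),q=(447,251),r=(349,266),s=(258,266))
for k in "pqrs":
    uv,n=copper(t,G[k],11);P=ray(t,uv,H[k]-.01)
    uv2,n2=copper(s,px(s,P),12);P2=ray(s,uv2,H[k]-.01)if uv2 else None
    print(k,n,P.round(4),n2,P2)
dt=dots(t,[(227,181),(262,184),(296,188),(331,191)],5)
D=[ray(t,u,.01) for u in dt]
ds=dots(s,[px(s,d) for d in D],5);D2=[ray(s,u,.01) for u in ds]
for n,X in(("top",D),("side",D2)):
    X=np.array(X);print(n,X[:,:2].round(4).tolist(),np.linalg.norm(np.diff(X,axis=0),axis=1).round(4))
E
```

```text
p 48 [0.5156 0.3615 0.022 ] 53 [0.51627345 0.35854082 0.022     ]
q 75 [ 0.4778 -0.3571  0.026 ] 19 [ 0.47870116 -0.35997954  0.026     ]
r 102 [ 0.4469 -0.1216  0.03  ] 60 [ 0.44936252 -0.14124043  0.03      ]
s 142 [0.4526 0.0936 0.034 ] 101 [0.45272439 0.09117748 0.034     ]
top [[0.662, 0.1682], [0.6515, 0.0835], [0.641, -0.0009], [0.6307, -0.0852]] [0.0853 0.085  0.085 ]
side [[0.6616, 0.1651], [0.6513, 0.0812], [0.6405, -0.0034], [0.6306, -0.088]] [0.0846 0.0853 0.0851]
```

```bash
python3 -m pendant '[[[2.96,1.6,-0.8],0.111],[[2.96,1.6,-0.8],0.111],[[2.96,1.6,-0.8],0.111],[[2.96,1.6,-0.8],0.111],[[2.96,1.6,-0.8],0.111],[[2.96,1.6,-0.8],0.111],[[2.96,1.6,-0.8],0.111],[[2.96,1.6,-0.8],0.111],[[2.96,1.6,-0.8],0.111],[[2.96,1.6,-0.8],0.111],[[0,0,0],0],[[0,0,0],0],[[0,0,0],0]]' 0.8 20
python3 - <<'E'
from h import *
for n in("wrist",):
    c=ctrl.camera(n);cv2.imwrite("pics/w1.png",c["color"][:,:,::-1]);P=px(c,[.4783,-.3586,.026]);print(P)
    uv,k=copper(c,P,80);print(uv,k,ray(c,uv,.026))
E
```

```text
time_s: 1.28
ee_pos: [0.4784, -0.3589, 0.1254]
eef_rot: [-3.141, -0.0, 1.448]
force: [-0.4, 0.4, 0.8]
grip_width: 0.0753
grip_force: 0.0
[281.42699903 211.760562  ]
(281.2148742675781, 211.9927520751953) 351 [ 0.47806855 -0.35880557  0.026     ]
```

View pics/w1.png

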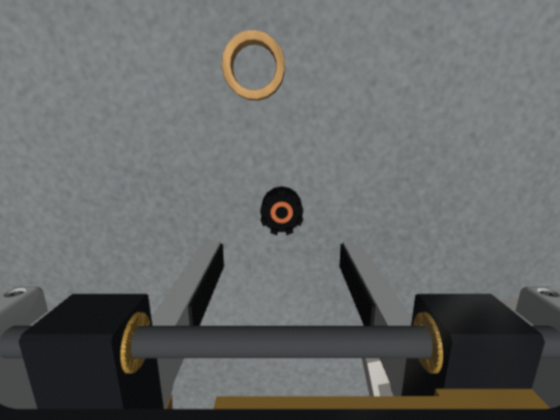

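The wrist view shows hub_q centred between the fingers (281,212), and its position agrees with the averaged estimate to 0.5 mm. I'll go down and grip it.

```bash
python3 -m pendant '[[[0,0,-2.5],0],[[0,0,-2.5],0],[[0,0,-2.5],0],[[0,0,-2.3],0],[[0,0,-1.4],0],[[0,0,-0.7],0],[[0,0,0],0],[[0,0,0],0],[[0,0,0],0]]' && python3 -m pendant '[[[0,0,0],0],[[0,0,0],0],[[0,0,0],0],[[0,0,0],0],[[0,0,0],0],[[0,0,0],0],[[0,0,0],0],[[0,0,0],0],[[0,0,0],0],[[0,0,0],0]]' 0.2 20
```

```text
time_s: 2.08
ee_pos: [0.4791, -0.3595, 0.0079]
eef_rot: [3.14, 0.001, 1.448]
force: [-0.0, -0.5, 0.3]
grip_width: 0.0751
grip_force: 0.0
time_s: 2.92
ee_pos: [0.4788, -0.3587, 0.0065]
eef_rot: [3.142, 0.0, 1.449]
force: [-0.2, 0.4, 2.6]
grip_width: 0.0414
grip_force: 20.0
```

```bash
python3 -m pendant '[[[0,0,1],0],[[0,0,2.5],0],[[0,0,3],0],[[0,0,3],0],[[0,0,2.5],0],[[1.3,3.2,0],0],[[1.3,3.2,0],0],[[1.3,3.2,0],0],[[1.3,3.2,0],0],[[1.3,3.2,0],0],[[1.3,3.2,0],0],[[1.3,3.2,0],0],[[1.3,3.2,0],0],[[1.3,3.2,0],0],[[1.3,3.2,0],0],[[1.3,3.2,0],0],[[1.3,3.2,0],0],[[1.3,3.2,0],0],[[0.4,2.5,0],0]]' && python3 -m pendant '[[[0,0,0],0],[[0,0,0],0],[[0,0,0],0],[[0,0,0],0]]'
```

```text
time_s: 4.5
ee_pos: [0.6526, 0.0847, 0.127]
eef_rot: [3.141, -0.0, 1.45]
force: [-0.3, 1.2, -0.2]
grip_width: 0.0418
grip_force: 20.0
time_s: 4.83
ee_pos: [0.6517, 0.0811, 0.1268]
eef_rot: [3.142, 0.0, 1.448]
force: [-0.5, 0.5, -1.1]
grip_width: 0.0418
grip_force: 20.0
```

```bash
python3 -m pendant '[[[0,0.13,-2],0],[[0,0,-2.5],0],[[0,0,-2.5],0],[[0,0,-1.8],0],[[0,0,-1],0],[[0,0,-0.5],0],[[0,0,-0.2],0],[[0,0,-0.2],0],[[0,0,-0.1],0],[[0,0,-0.1],0],[[0,0,0],0],[[0,0,0],0],[[0,0,0],0]]'
```

```text
time_s: 5.92
ee_pos: [0.6519, 0.0836, 0.0178]
eef_rot: [3.141, -0.0, 1.449]
force: [-0.3, 0.0, -0.8]
grip_width: 0.0417
grip_force: 20.0
```

```bash
python3 -m pendant '[[[0,0,-0.05],0],[[0,0,-0.05],0],[[0,0,0],0],[[0,0,0],0]]'
```

```text
time_s: 6.25
ee_pos: [0.6519, 0.0836, 0.0166]
eef_rot: [3.141, -0.0, 1.449]
force: [-0.5, 0.1, 0.4]
grip_width: 0.0417
grip_force: 20.0
```

```bash
python3 -m pendant '[[[0,0,-0.05],0],[[0,0,0],0],[[0,0,0],0]]'; python3 -m pendant '[[[0,0,0],0],[[0,0,0],0],[[0,0,0],0],[[0,0,0],0]]' 0.6;python3 -m pendant '[[[0,0,1],0],[[0,0,2],0],[[0,0,3],0],[[0,0,3],0],[[0,0,2],0],[[0,0,0],0],[[0,0,0],0],[[0,0,0],0]]'
python3 - <<'E'
from h import *
for n,r in(("wrist",80),("top",11),("side",12)):
    c=ctrl.camera(n);cv2.imwrite(f"pics/{n}2.png",c["color"][:,:,::-1]);P=px(c,[.6514,.0824,.036])
    uv,k=copper(c,P,r);print(n,P,uv,k,ray(c,uv,.036) if uv else 0)
E
```

```text
time_s: 6.5
ee_pos: [0.6519, 0.0836, 0.0166]
eef_rot: [3.141, -0.0, 1.449]
force: [-3.1, 0.4, 6.2]
grip_width: 0.0415
grip_force: 20.0
time_s: 6.83
ee_pos: [0.6517, 0.0836, 0.0158]
eef_rot: [-3.141, 0.0, 1.449]
force: [-0.3, 0.1, -0.5]
grip_width: 0.0565
grip_force: 0.0
time_s: 7.5
ee_pos: [0.6514, 0.0836, 0.1253]
eef_rot: [-3.141, 0.0, 1.449]
force: [-0.1, 0.7, -0.0]
grip_width: 0.0566
grip_force: 0.0
wrist [281.79574119 216.18680324] (281.7691650390625, 215.01400756835938) 356 [0.65151418 0.08353441 0.036     ]
top [260.96888961 182.46486197] None 0 0
side [238.02114298 227.24179649] (237.9527130126953, 227.31777954101562) 50 [0.65151577 0.08266004 0.036     ]
```

View pics/wrist2.png

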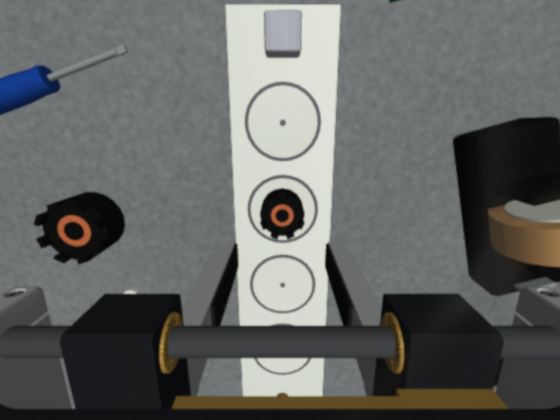

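Hub_q stands inside its ring at about (282,210). The block is at the top of the view, and the ring dots are at (283,123) and (283,285). I'll refine the mark positions from this view.

Run:
```python
from h import *
c=ctrl.camera("wrist")
d=dots(c,[(283,123),(283,285)],7)
print(d,[ray(c,u,.01).round(4) for u in d])
uv,k=copper(c,(282,215),40);print(ray(c,uv,.036).round(4))
s=ctrl.camera("side");
D=[ray(s,u,.01) for u in dots(s,[px(s,[.662,.166,.01]),px(s,[.641,-.003,.01])],5)]
print(D,ray(s,copper(s,px(s,[.6514,.0824,.036]),12)[0],.036))
```

```text
[(np.float64(282.5556), np.float64(122.28)), (np.float64(282.37786509495743), np.float64(284.85854616895875))] [array([0.6622, 0.1659, 0.01  ]), array([ 0.6414, -0.003 ,  0.01  ])]
[0.6516 0.0835 0.036 ]
[array([0.66159694, 0.16510713, 0.01      ]), array([ 0.64045857, -0.00347508,  0.01      ])] [0.65137353 0.08219776 0.036     ]
```

Hub_q sits about 1.8 mm too far along +y, so I'll regrip it and nudge it over.

```bash
python3 -m pendant '[[[0,0,-2],0],[[0,0,-3],0],[[0,0,-3],0],[[0,0,-2],0],[[0,0,-0.6],0],[[0,0,-0.3],0],[[0,0,0],0],[[0,0,0],0]]'; python3 -m pendant '[[[0,0,0],0],[[0,0,0],0],[[0,0,0],0],[[0,0,0],0],[[0,0,0],0],[[0,0,0.2],0],[[0,0,0.2],0],[[0,-0.18,0],0],[[0,0,0],0],[[0,0,0],0],[[0,0,-0.2],0],[[0,0,-0.1],0],[[0,0,-0.05],0],[[0,0,0],0],[[0,0,0],0]]' 0.3 20;  python3 -m pendant '[[[0,0,-0.05],0],[[0,0,0],0],[[0,0,0],0]]'
```

```text
time_s: 8.42
ee_pos: [0.6526, 0.0836, 0.0184]
eef_rot: [3.14, -0.0, 1.449]
force: [-0.5, -0.7, 0.6]
grip_width: 0.0561
grip_force: 0.0
time_s: 9.67
ee_pos: [0.6517, 0.0818, 0.0179]
eef_rot: [-3.141, 0.0, 1.449]
force: [-3.7, -1.1, 7.2]
grip_width: 0.0414
grip_force: 20.0
time_s: 9.92
ee_pos: [0.6518, 0.0818, 0.0179]
eef_rot: [-3.142, 0.0, 1.449]
force: [-6.8, -0.9, 12.1]
grip_width: 0.0416
grip_force: 20.0
```

```bash
python3 -m pendant '[[[0,0,0.05],0],[[0,0,0],0],[[0,0,0],0],[[0,0,0],0],[[0,0,1],0],[[0,0,2],0],[[0,0,3],0],[[0,0,3],0],[[0,0,2],0],[[0,0,0],0],[[0,0,0],0],[[0,0,0],0]]' 0.6
python3 - <<'E'
from h import *
c=ctrl.camera("wrist")
d=dots(c,[(283,120),(283,285)],9)
print(d,[ray(c,u,.01).round(4) for u in d])
uv,k=copper(c,(282,215),40);print(uv,ray(c,uv,.036).round(4))
E
```

```text
time_s: 10.92
ee_pos: [0.6514, 0.0817, 0.1267]
eef_rot: [-3.14, 0.0, 1.449]
force: [-0.9, 1.0, -0.8]
grip_width: 0.0568
grip_force: 0.0
[(np.float64(282.1509811774129), np.float64(120.3668402082499)), (np.float64(282.05252525252524), np.float64(282.54410774410775))] [array([0.6622, 0.1659, 0.01  ]), array([ 0.6414, -0.003 ,  0.01  ])]
(281.7000427246094, 214.71424865722656) [0.6514 0.0816 0.036 ]
```

Hub_q is within 0.5 mm of its mark. Next is hub_p.

```bash
python3 -m pendant '[[[-1.5,3.1,0],0],[[-1.5,3.1,0],0],[[-1.5,3.1,0],0],[[-1.5,3.1,0],0],[[-1.5,3.1,0],0],[[-1.5,3.1,0],0],[[-1.5,3.1,0],0],[[-1.5,3.1,0],0],[[-1.5,3,0],0],[[0,0,0],0],[[0,0,0],0],[[0,0,0],0],[[0,0,0],0]]'
python3 - <<'E'
from h import *
c=ctrl.camera("wrist");cv2.imwrite("pics/w3.png",c["color"][:,:,::-1])
uv,k=copper(c,px(c,[.516,.36,.022]),35);print(uv,k,ray(c,uv,.022).round(4))
E
```

```text
time_s: 12.05
ee_pos: [0.5172, 0.3587, 0.1269]
eef_rot: [-3.141, 0.001, 1.448]
force: [0.2, -0.4, 0.4]
grip_width: 0.0567
grip_force: 0.0
(280.4714050292969, 209.86427307128906) 219 [0.5162 0.3594 0.022 ]
```

View pics/w3.png

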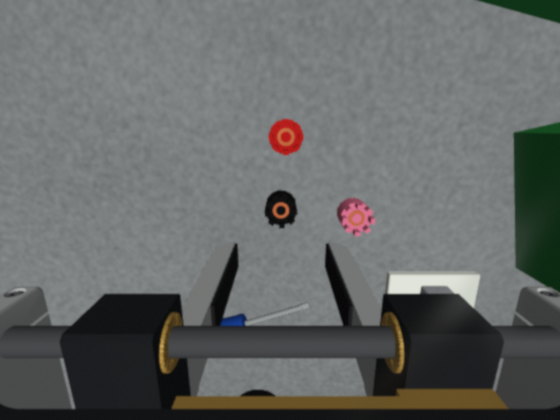

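The wrist view shows black hub_p at (281,210) between the fingers. The red look-alike at (286,137) and the pink one at (357,217) are both clear of them.

```bash
python3 -m pendant '[[[-0.05,0.05,-2.5],0],[[0,0,-2.5],0],[[0,0,-2.5],0],[[0,0,-2.4],0],[[0,0,-1.4],0],[[0,0,-0.7],0],[[0,0,0],0],[[0,0,0],0],[[0,0,0],0]]' && python3 -m pendant '[[[0,0,0],0],[[0,0,0],0],[[0,0,0],0],[[0,0,0],0],[[0,0,0],0],[[0,0,0],0],[[0,0,0],0],[[0,0,0],0]]' 0.1 20
```

```text
time_s: 12.85
ee_pos: [0.5171, 0.3606, 0.009]
eef_rot: [3.14, -0.001, 1.449]
force: [0.8, -0.7, -0.4]
grip_width: 0.0565
grip_force: 0.0
time_s: 13.52
ee_pos: [0.5164, 0.3604, 0.0078]
eef_rot: [3.141, -0.0, 1.449]
force: [-1.6, -0.4, 5.4]
grip_width: 0.0313
grip_force: 20.0
```

```bash
python3 -m pendant '[[[0,0,1],0],[[0,0,2.5],0],[[0,0,3],0],[[0,0,3],0],[[0,0,2.5],0],[[2.08,-2.76,0],0],[[2.08,-2.76,0],0],[[2.08,-2.76,0],0],[[2.08,-2.76,0],0],[[2.08,-2.76,0],0],[[2.08,-2.76,0],0],[[2.08,-2.76,0],0],[[0,0,0],0],[[0,0,0],0],[[0,0,0],0],[[0,0,0],0],[[0,0,0],0]]'
```

```text
time_s: 14.93
ee_pos: [0.6614, 0.1682, 0.1278]
eef_rot: [3.141, -0.0, 1.45]
force: [0.5, -0.6, -0.7]
grip_width: 0.0312
grip_force: 20.0
```

```bash
python3 -m pendant '[[[0.05,-0.1,-2],0],[[0,0,-2.5],0],[[0,0,-2.5],0],[[0,0,-1.8],0],[[0,0,-1],0],[[0,0,-0.5],0],[[0,0,-0.3],0],[[0,0,-0.2],0],[[0,0,0],0],[[0,0,0],0],[[0,0,0],0]]';python3 -m pendant '[[[0,0,-0.05],0],[[0,0,-0.05],0],[[0,0,0],0],[[0,0,0],0]]'
```

```text
time_s: 15.85
ee_pos: [0.6628, 0.1661, 0.0203]
eef_rot: [3.14, -0.0, 1.449]
force: [0.7, 0.5, -0.7]
grip_width: 0.0308
grip_force: 20.0
time_s: 16.18
ee_pos: [0.6624, 0.1661, 0.0185]
eef_rot: [3.142, -0.0, 1.449]
force: [0.2, -0.1, -0.1]
grip_width: 0.0311
grip_force: 20.0
```

```bash
python3 -m pendant '[[[0,0.08,-0.05],0],[[0,0,0],0],[[0,0,0],0]]';python3 -m pendant '[[[0,0,-0.05],0],[[0,0,0],0],[[0,0,0],0]]'
```

```text
time_s: 16.43
ee_pos: [0.6624, 0.167, 0.0179]
eef_rot: [-3.142, 0.0, 1.449]
force: [0.2, 0.3, -0.4]
grip_width: 0.0312
grip_force: 20.0
time_s: 16.68
ee_pos: [0.6624, 0.1669, 0.0178]
eef_rot: [3.141, -0.0, 1.449]
force: [-2.1, -0.4, 4.4]
grip_width: 0.0315
grip_force: 20.0
```

```bash
python3 -m pendant '[[[0,0,0.05],0],[[0,0,0],0],[[0,0,0],0],[[0,0,0],0],[[0,0,0],0],[[0,0,1],0],[[0,0,2],0],[[0,0,3],0],[[0,0,3],0],[[0,0,2],0],[[0,0,0],0],[[0,0,0],0],[[0,0,0],0]]' 0.6
python3 - <<'E'
from h import *
c=ctrl.camera("wrist");cv2.imwrite("pics/w4.png",c["color"][:,:,::-1])
uv,k=copper(c,px(c,[.662,.166,.032]),35);print(uv,k,ray(c,uv,.032).round(4))
E
```

```text
time_s: 17.77
ee_pos: [0.662, 0.1668, 0.1272]
eef_rot: [-3.14, 0.0, 1.449]
force: [-0.1, 0.1, 0.3]
grip_width: 0.0564
grip_force: 0.0
(281.7620849609375, 213.9700927734375) 232 [0.662 0.166 0.032]
```

View pics/w4.png

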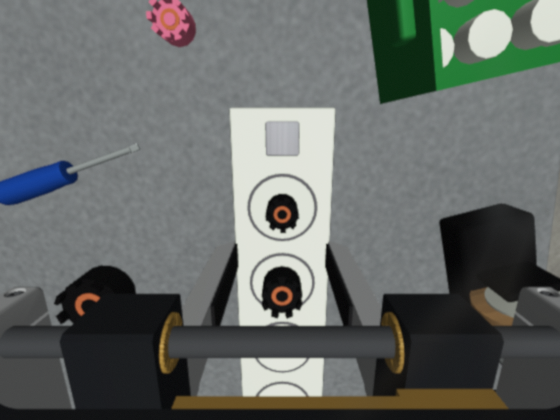

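Hub_p is centred on its mark at (282,207), right beside the block. Next is hub_s.

```bash
python3 -m pendant '[[[-3,-1.06,0],0],[[-3,-1.06,0],0],[[-3,-1.06,0],0],[[-3,-1.06,0],0],[[-3,-1.06,0],0],[[-3,-1.06,0],0],[[-3,-1.06,0],0],[[0,0,0],0],[[0,0,0],0],[[0,0,0],0],[[0,0,0],0],[[0,0,0],0]]' 0.9
python3 - <<'E'
from h import *
c=ctrl.camera("wrist")
uv,k=copper(c,px(c,[.4527,.0924,.034]),35);print(uv,k,ray(c,uv,.034).round(4))
E
```

```text
time_s: 18.82
ee_pos: [0.453, 0.0929, 0.1276]
eef_rot: [-3.141, 0.0, 1.449]
force: [-1.3, 0.4, -0.7]
grip_width: 0.0848
grip_force: 0.0
(281.84857177734375, 214.65106201171875) 699 [0.4531 0.092  0.034 ]
```

```bash
python3 -m pendant '[[[0,-0.08,-2.5],0],[[0,0,-2.5],0],[[0,0,-2.5],0],[[0,0,-2.3],0],[[0,0,-1.5],0],[[0,0,-0.6],0],[[0,0,0],0],[[0,0,0],0],[[0,0,0],0]]' && python3 -m pendant '[[[0,0,0],0],[[0,0,0],0],[[0,0,0],0],[[0,0,0],0],[[0,0,0],0],[[0,0,0],0],[[0,0,0],0],[[0,0,0],0]]' 0.5 25
```

```text
time_s: 19.62
ee_pos: [0.4531, 0.092, 0.0099]
eef_rot: [3.14, -0.0, 1.449]
force: [0.3, 0.4, -0.5]
grip_width: 0.0847
grip_force: 0.0
time_s: 20.28
ee_pos: [0.4526, 0.0919, 0.0093]
eef_rot: [3.141, -0.0, 1.449]
force: [-0.8, -0.6, 5.9]
grip_width: 0.0613
grip_force: 25.0
```

```bash
python3 -m pendant '[[[0,0,1],0],[[0,0,2.5],0],[[0,0,3],0],[[0,0,3],0],[[0,0,2.5],0],[[2.55,-2.56,0],0],[[2.55,-2.56,0],0],[[2.55,-2.56,0],0],[[2.55,-2.56,0],0],[[2.55,-2.56,0],0],[[2.55,-2.56,0],0],[[2.55,-2.56,0],0],[[0,0,0],0],[[0,0,0],0],[[0,0,0],0],[[0,0,0],0],[[0,0,0],0]]'
python3 - <<'E'
from h import *
s=ctrl.camera("side");t=ctrl.camera("top")
print([ray(t,u,.01) for u in dots(t,[(331,191)],5)],ctrl.get_obs()["ee_pos"])
E
```

```text
time_s: 21.7
ee_pos: [0.6305, -0.0864, 0.1295]
eef_rot: [3.141, -0.0, 1.45]
force: [-0.7, 0.3, -0.9]
grip_width: 0.0613
grip_force: 25.0
[array([nan, nan, nan])] [ 0.63066926 -0.08663865  0.12943941]h.py:24: RuntimeWarning: invalid value encountered in scalar divide
  out.append((u0+(d*xx).sum()/d.sum(),v0+(d*yy).sum()/d.sum()))
```

```bash
python3 -m pendant '[[[0.03,-0.08,-2],0],[[0,0,-2.5],0],[[0,0,-2.5],0],[[0,0,-1.9],0],[[0,0,-1],0],[[0,0,-0.6],0],[[0,0,-0.3],0],[[0,0,-0.1],0],[[0,0,0],0],[[0,0,0],0],[[0,0,0],0]]';python3 -m pendant '[[[0,0,-0.05],0],[[0,0,-0.05],0],[[0,0,0],0],[[0,0,0],0]]'
```

```text
time_s: 22.72
ee_pos: [0.6316, -0.0882, 0.0208]
eef_rot: [3.14, 0.0, 1.449]
force: [-0.2, -0.2, -1.0]
grip_width: 0.0611
grip_force: 25.0
time_s: 23.05
ee_pos: [0.6314, -0.0882, 0.0193]
eef_rot: [3.141, 0.0, 1.449]
force: [-1.4, -0.5, 3.8]
grip_width: 0.0617
grip_force: 25.0
```

```bash
python3 -m pendant '[[[0,0,0],0],[[0,0,0],0],[[0,0,0],0],[[0,0,0],0],[[0,0,0],0],[[0,0,1],0],[[0,0,2],0],[[0,0,3],0],[[0,0,3],0],[[0,0,2],0],[[0,0,0],0],[[0,0,0],0],[[0,0,0],0]]' 0.9
python3 - <<'E'
from h import *
c=ctrl.camera("wrist");cv2.imwrite("pics/w5.png",c["color"][:,:,::-1])
uv,k=copper(c,px(c,[.631,-.0875,.044]),35);print(uv,k,ray(c,uv,.044).round(4))
P=px(c,[.6414,-.003,.01]);print(P,ray(c,dots(c,[P],8)[0],.01).round(4))
E
```

```text
time_s: 24.13
ee_pos: [0.6308, -0.0881, 0.1284]
eef_rot: [-3.141, -0.0, 1.449]
force: [-0.3, 0.3, -0.8]
grip_width: 0.0846
grip_force: 0.0
(281.8739013671875, 216.48216247558594) 732 [ 0.631 -0.088  0.044]
[281.81251398 119.44829873] [ 0.6415 -0.0029  0.01  ]
```

View pics/w5.png

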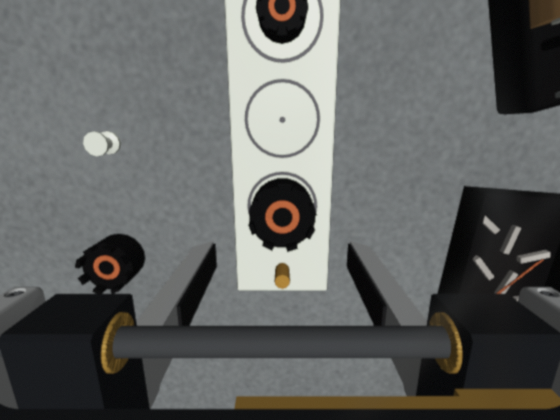

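Hub_s is on its mark beside the post, at (282,215). The free ring dot is at (282,119). Next is hub_r.

```bash
python3 -m pendant '[[[-3.06,-0.58,0],0],[[-3.06,-0.58,0],0],[[-3.06,-0.58,0],0],[[-3.06,-0.58,0],0],[[-3.06,-0.58,0],0],[[-3.06,-0.58,0],0],[[0,0,0],0],[[0,0,0],0],[[0,0,0],0],[[0,0,0],0],[[0,0,0],0]]' 0.8
python3 - <<'E'
from h import *
c=ctrl.camera("wrist")
uv,k=copper(c,px(c,[.4475,-.123,.03]),35);print(uv,k,ray(c,uv,.03).round(4))
E
```

```text
time_s: 25.1
ee_pos: [0.4481, -0.1227, 0.1286]
eef_rot: [-3.141, -0.0, 1.449]
force: [0.4, -0.8, -0.4]
grip_width: 0.0755
grip_force: 0.0
(280.91302490234375, 213.19638061523438) 502 [ 0.4474 -0.1235  0.03  ]
```

```bash
python3 -m pendant '[[[-0.05,-0.05,-2.5],0],[[0,0,-2.5],0],[[0,0,-2.5],0],[[0,0,-2.4],0],[[0,0,-1.5],0],[[0,0,-0.6],0],[[0,0,0],0],[[0,0,0],0],[[0,0,0],0]]' && python3 -m pendant '[[[0,0,0],0],[[0,0,0],0],[[0,0,0],0],[[0,0,0],0],[[0,0,0],0],[[0,0,0],0],[[0,0,0],0],[[0,0,0],0]]' 0.4 22
```

```text
time_s: 25.9
ee_pos: [0.4478, -0.1236, 0.0099]
eef_rot: [3.14, 0.0, 1.449]
force: [-0.5, -0.2, 0.1]
grip_width: 0.0756
grip_force: 0.0
time_s: 26.57
ee_pos: [0.4473, -0.1235, 0.0093]
eef_rot: [3.141, 0.0, 1.449]
force: [-1.8, -0.2, 5.5]
grip_width: 0.0514
grip_force: 22.0
```

```bash
python3 -m pendant '[[[0,0,1],0],[[0,0,2.5],0],[[0,0,3],0],[[0,0,3],0],[[0,0,2.5],0],[[2.77,1.72,0],0],[[2.77,1.72,0],0],[[2.77,1.72,0],0],[[2.77,1.72,0],0],[[2.77,1.72,0],0],[[2.77,1.72,0],0],[[2.77,1.72,0],0],[[0,0,0],0],[[0,0,0],0],[[0,0,0],0],[[0,0,0],0],[[0,0,0],0]]'
```

```text
time_s: 27.98
ee_pos: [0.6405, -0.0037, 0.1295]
eef_rot: [3.141, 0.0, 1.448]
force: [0.2, -0.4, -0.4]
grip_width: 0.0515
grip_force: 22.0
```

```bash
python3 -m pendant '[[[0.05,0.03,-2],0],[[0,0,-2.5],0],[[0,0,-2.5],0],[[0,0,-1.9],0],[[0,0,-1],0],[[0,0,-0.6],0],[[0,0,-0.3],0],[[0,0,-0.1],0],[[0,0,0],0],[[0,0,0],0],[[0,0,0],0]]';python3 -m pendant '[[[0,0,-0.05],0],[[0,0,-0.05],0],[[0,0,0],0],[[0,0,0],0]]'
```

```text
time_s: 28.9
ee_pos: [0.6419, -0.0027, 0.0208]
eef_rot: [3.14, -0.0, 1.449]
force: [0.1, -0.4, -0.7]
grip_width: 0.0519
grip_force: 22.0
time_s: 29.23
ee_pos: [0.6416, -0.0027, 0.0193]
eef_rot: [3.141, -0.0, 1.449]
force: [-1.6, 0.1, 4.1]
grip_width: 0.051
grip_force: 22.0
```

Contact. I'll release, lift and back off so I can check.

```bash
python3 -m pendant '[[[0,0,0],0],[[0,0,0],0],[[0,0,0],0],[[0,0,0],0],[[0,0,0],0],[[0,0,1],0],[[0,0,2],0],[[0,0,3],0],[[0,0,3],0],[[0,0,2],0],[[-2.5,0,1],0],[[-2.5,0,1],0],[[-2.5,0,1],0],[[-2.5,0,1],0],[[-2.5,0,1],0],[[-2.5,0,1],0],[[-2.5,0,1],0],[[0,0,0],0],[[0,0,0],0]]' 0.8
python3 - <<'E'
from h import *
M=dict(p=(.6622,.1659),q=(.6518,.0815),r=(.6415,-.003),s=(.631,-.0875))
for n in("top","side"):
    c=ctrl.camera(n);cv2.imwrite(f"pics/{n}6.png",c["color"][:,:,::-1])
    for k in M:
        z=H[k];uv,m=copper(c,px(c,[*M[k],z]),13)
        print(n,k,m,(ray(c,uv,z)[:2]-M[k]).round(4) if uv else None)
E
```

```text
time_s: 30.82
ee_pos: [0.4665, -0.0028, 0.2004]
eef_rot: [3.139, -0.0, 1.449]
force: [0.1, -0.4, -0.3]
grip_width: 0.0753
grip_force: 0.0
top p 50 [-0.0004  0.0019]
top q 76 [-0.0008  0.002 ]
top r 108 [-0.0006  0.0021]
top s 143 [-0.0003  0.001 ]
side p 27 [-0.0008 -0.0008]
side q 49 [-0.0006 -0.001 ]
side r 62 [-0.0006 -0.0008]
side s 85 [-0.0011 -0.0175]
```

View pics/side6.png

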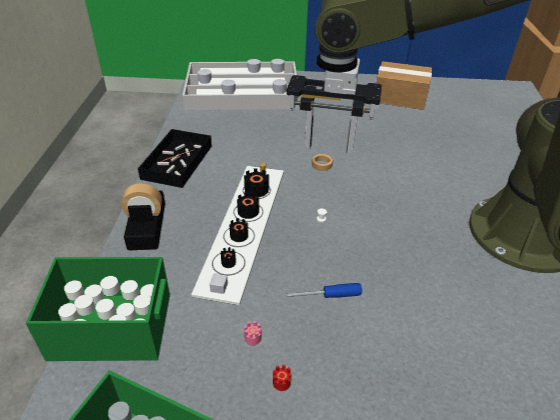

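The side view shows all four hubs upright on their rings: p (228,258), q (239,230), r (248,205), s (257,182). They grow from the block to the post, and the leftover offsets match the known camera bias (the one outlier, s in the side view, is the copper mask catching the brass post).

```bash
python3 -c "
from station import ctrl
print(ctrl.hand_in())"
```

```text
the job is handed in; nothing more can be done
None
```

I handed the job in with all four hubs standing free, upright and teeth up, each within about 1 mm of its ring centre, smallest beside the block to largest beside the post; it took about 31 s, and the hand-in returned no verdict.

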